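# Find the proud rest button by touch and set it level

### The job

One of the five steel rest buttons on the fixture plate has crept up a few millimetres and stands proud of the other four, so work rocks on it. Take the setting punch out of its wooden stand, feel the buttons gently with its tip to find the high one, and press only that one down until it is level with the rest: do not sink the others or bear down hard, and do not touch the fixture with the fingers. Then put the punch back upright in its stand and let go.

Things in the scene. Friction and masses are not known exactly. Their poses are not given: they have to be found in the camera images.
- punch_grip (a point): Middle of the grip of the setting punch, a loose dark steel tool (0.14 to 0.28 kg, 120 mm long) standing tip down in the wooden stand. The grip is a square bar 16 x 16 mm, reaching from 30 mm below to 32 mm above this point, which is 80 mm above the tip. z points up along the punch, away from the tip; x and y are square to the grip's faces.
- punch_tip (a point): Lowest point of the punch's half-round tip. The shank is 10 mm across and 45 mm long; above it is a round collar 26 mm across and 6 mm thick, then the square grip. z points up along the punch.
- stand_mouth (a point): Centre of the top of the punch stand, a fixed dark wooden block 75 x 75 mm and 50 mm high, with a round hole 16 mm across right through it. The punch's collar rests on this top face; the grip point is then 35 mm above this point and the tip 5 mm above the bench. z is up.
- fixture: Fixed grey frame, 160 mm (its x) by 200 mm (its y), top 34 mm above the bench; a lug at the middle of each short end reaches 24 mm further. Origin under its centre. Within it an aluminium deck stands above the frame and carries five round steel rest buttons, 18 mm across, each in a thin brass ring. The deck's height differs from start to start and is not measured.
- fixture_centre (a point): Middle of the fixture, level with the frame's top. The tops of the four level buttons share one height, unknown, 46 to 58 mm above the bench and 6 mm above the deck. One button, in any of the five spots, is 3 to 4.5 mm higher. A button stays put below 8 N and slides down under about 9 N, staying where it is left; no stop at level: it can go 5 mm too deep.
- spot_1 (a point): Point on the axis of a rest button (the middle one), at (0, 0) mm in the fixture's x, y. Only its x and y are the button's; its height is that of the frame's top and says nothing of the button's height.
- spot_2 (a point): Point on the axis of a rest button (near left), at (-45, 65) mm in the fixture's x, y. Only its x and y are the button's; its height is that of the frame's top and says nothing of the button's height.
- spot_3 (a point): Point on the axis of a rest button (near right), at (-45, -65) mm in the fixture's x, y. Only its x and y are the button's; its height is that of the frame's top and says nothing of the button's height.
- spot_4 (a point): Point on the axis of a rest button (far left), at (45, 65) mm in the fixture's x, y. Only its x and y are the button's; its height is that of the frame's top and says nothing of the button's height.
- spot_5 (a point): Point on the axis of a rest button (far right), at (45, -65) mm in the fixture's x, y. Only its x and y are the button's; its height is that of the frame's top and says nothing of the button's height.
- oil_can: Green oil can with a thin spout, a bystander, 60 mm across and 145 mm tall; origin at the centre of its underside.
- hardwood_block: Beech block, a bystander, 45 x 95 x 34 mm; origin at the centre of its underside.
- try_square: Try square lying flat, a bystander, 136 x 110 mm and 25 mm high; origin at the centre of its underside.
- button_proud (a joint): Height of the proud button above level, in m: 0 is level with the others, positive is proud (0.003 to 0.0045 at the start), negative is sunk. Which of the five spots it is in is not told.
- button_a (a joint): Height of one of the four level buttons, in m: 0 as it starts, negative when sunk. Which spot it is in is not told.
- button_b (a joint): Height of one of the four level buttons, in m: 0 as it starts, negative when sunk. Which spot it is in is not told.
- button_c (a joint): Height of one of the four level buttons, in m: 0 as it starts, negative when sunk. Which spot it is in is not told.
- button_d (a joint): Height of one of the four level buttons, in m: 0 as it starts, negative when sunk. Which spot it is in is not told.
Not all that is in view belongs to the job. Of the things shaped like the part that bears stand_mouth, the dark wooden one is meant.

How it is judged:
By the outcome, as a careful person would: the job done as asked, in the order asked, and still so for the second after the job is handed in, with the robot touching nothing.
It also fails if it takes over 72 s, if anything falls off the work surface, if the arm or the gripper's body presses on something with over 40 N, if the wrist force passes 120 N, or if a joint passes its speed limit or range.

### The arm

A 6-joint arm with a two-finger parallel gripper is mounted at the origin on a cart in front of the work surface, level with it; the furniture and walls round the work are solid. World frame = base frame: x ahead of the robot, y to its left, z up, the work surface at z = 0. Lengths are in mm, angles in rad, forces in N, time in s.
With the tool pointing down it reaches from about 350 to 975 mm from the base axis. Payload 7.1 kg.
Tool frame: the origin (TCP) lies at the very end of the fingers, on their centre line; the grasp point (between the pads) lies ctrl.hold_point_z behind it (ctrl.hold_point_z is the distance from the TCP to the grasp point, in mm); z points along the fingers, y is the line along which they close (so a half turn about z gives the same grasp; the last joint's range is limited). The gripper opens to 88 mm and grips with 3 to 60 N. Pads are 20 mm wide; open, the fingers measure 115 mm over their backs; the gripper's body (75 mm by 178 mm) begins 61 mm behind the grasp point.
Start: joints at [-1.136, 0.423, 1.63, -0, 1.089, -0.019], TCP at [274.004, -561.717, 222.675] pointing down, gripper open.
Joint ranges: [-3, 3], [-0.9, 2.11], [0.09, 2.58], [-1.31, 4.45], [0.11, 2.69], [-2.54, 2.54]. Speed limits (rad/s): [2.39, 2.39, 3.01, 3.14, 3.14, 3.14].

### API

Orientations are given as a rotation vector (axis times angle).
In Python, from workcell import ctrl gives the robot as it stands. The module is installed in compiled form; this text tells all that it offers.
- The arm moves only by the shell command python3 -m creep 'ROWS'. ROWS is JSON, a list of rows, each an object with "translation": the shift along the tool's x, y, z in mm, a list of three; "angular": the turn, a rotation vector about the tool's x, y, z in rad, a list of three; "jaw": the opening, from 0 (shut) to 1 (fully open). A call has exactly 8 rows; each row is the pose to reach, as a shift and turn from the pose commanded when the call began, along the tool's axes at that moment; what a row does not reach only later rows make up. A row lasts 1/8 s, in which the tool goes at most 62.5 mm and 10.7 degrees, less where a joint would pass 70% of its speed; a pose out of reach is approached as far as the arm can. A call with a gripper value outside its range is refused whole. The fingers move at their own pace and stop on an object; the grip force is fixed at half the most. Time passes only in rows, so rows that repeat a pose let the fingers close, or fill a call up. It gives the time, the measured TCP pose, the force, the opening and the grip force at its end, in the units of the state.
- ctrl.get_obs(): the state, without advancing time (a new reading comes with each control period).
- ctrl.get_image(name): name is "scene" or "top"; returns the picture (400x640x3 uint8, red, green, blue); there is no depth.
- ctrl.camera_info(name): a dict with "camera_matrix" (3x3 intrinsics, pixels), "world_from_camera" (4x4, takes a point from camera to world coordinates). Camera axes: x right, y up, looking along -z (the intrinsics and any distortion apply to the point x, -y, -z); pixel columns grow to the right and rows downward; lengths in mm; the calibration is good to about 2 mm. A picture is of the moment at which its call begins. camera_info takes no time and is no camera call.
- ctrl.close_job(): hands the job in; it is judged then, once.
Trained networks look in the newest picture that a camera, given by its name, has taken for a name from the list of things; names that differ only in an ending like _2 or _b are one class to them, and where a whole thing is asked for, a point or a joint stands for the part that bears it (a point fixed in the world has none). Each returns a list of dicts, best first, with "score" (0 to 1); they miss things now and then, are a little off and sometimes report something else, mostly with a low value. They report only what shows in the picture. A call takes as long as a camera call. They do not tell look-alikes from the thing itself.
- ctrl.look_for(camera, label): "rect" ([left, top, right, bottom] in pixels, round what is visible of it).
The state is a dict: "t": time; "qpos": joint angles; "qvel": joint speeds; "joint_torque": joint torques, N m; "ee_pos": TCP position; "orientation": TCP orientation; "ft_force": force on the tool from outside, world axes, zero at the start; "moment": the same for the moment, N m; "width": finger opening in mm; "grasp_force": force on a finger pad.
Only numpy, scipy, OpenCV 4.12 (cv2) and the standard library are available. Lean on these libraries where they do the work, as an engineer would, in place of code of your own. Each camera call takes 0.05 s, during which the arm holds its last target. There are 200 camera calls.

## Working session

There is one attempt and no reset: what is moved stays moved. The work goes in short steps, Python scripts to look and compute and a shell command to move; the robot and the scene stay as the last step left them, time stands still between calls to the robot, and variables do not carry over. Pictures are saved under pics/ and viewed, at most 10 in all, crops included, and the job is handed in when it is done.

```bash
mkdir -p pics; cat > h.py <<'E'
from workcell import ctrl
import numpy as np, cv2
def shot(c,fn=None):
    im=ctrl.get_image(c)
    if fn: cv2.imwrite('pics/'+fn,im[:,:,::-1])
    return im
def proj(c,P):
    i=ctrl.camera_info(c);K=np.array(i['camera_matrix']);T=np.linalg.inv(np.array(i['world_from_camera']))
    p=T[:3,:3]@np.array(P,float)+T[:3,3];p=np.array([p[0],-p[1],-p[2]]);q=K@p;return q[:2]/q[2]
def ray(c,uv,z):
    i=ctrl.camera_info(c);K=np.array(i['camera_matrix']);T=np.array(i['world_from_camera'])
    d=np.linalg.solve(K,[uv[0],uv[1],1]);d=T[:3,:3]@[d[0],-d[1],-d[2]];o=T[:3,3]
    return o+d*(z-o[2])/d[2]
E
python3 - <<'E'
from h import *
for c in('top','scene'):
    shot(c,c+'0.png');i=ctrl.camera_info(c);print(c,i)
    for l in('punch_grip','stand_mouth','fixture','oil_can','hardwood_block','try_square'):
        for r in ctrl.look_for(c,l)[:4]: print(l,round(r['score'],2),np.round(r['rect']))
o=ctrl.get_obs();print(o,ctrl.hold_point_z)
E
```

```text
top {'camera_matrix': array([[433.59305184,   0.        , 317.96142247],
       [  0.        , 433.59305184, 199.23804883],
       [  0.        ,   0.        ,   1.        ]]), 'world_from_camera': array([[-1.22918986e-03,  9.88773183e-01, -1.49419148e-01,
         3.31055555e+02],
       [-9.99750304e-01,  2.11873276e-03,  2.22450008e-02,
         4.85763645e+01],
       [ 2.23118394e-02,  1.49409182e-01,  9.88523686e-01,
         1.40706354e+03],
       [ 0.00000000e+00,  0.00000000e+00,  0.00000000e+00,
         1.00000000e+00]])}
punch_grip 0.6 [240. 223. 251. 228.]
stand_mouth 0.76 [237. 214. 262. 244.]
stand_mouth 0.71 [284. 217. 310. 243.]
stand_mouth 0.48 [330. 176. 404. 232.]
fixture 0.92 [332. 177. 408. 231.]
fixture 0.4 [236. 212. 262. 243.]
oil_can 0.77 [226. 147. 246. 168.]
hardwood_block 0.97 [162. 233. 196. 257.]
try_square 0.88 [429. 222. 464. 266.]
scene {'camera_matrix': array([[466.14136097,   0.        , 318.64637848],
       [  0.        , 466.14136097, 198.37186844],
       [  0.        ,   0.        ,   1.        ]]), 'world_from_camera': array([[-8.86295929e-0
[... 687 characters left out ...]
 252.]
{'t': 0.7, 'qpos': array([-1.13595809e+00,  4.23065204e-01,  1.62991031e+00, -8.27418573e-07,
        1.08861334e+00, -1.89868540e-02]), 'qvel': array([ 0.00104605,  0.00063141,  0.00149465,  0.00108992,  0.00168106,
       -0.00147644]), 'joint_torque': array([ 6.49138728e-04, -5.44420409e+01, -2.74003619e+01,  6.44225115e-02,
        1.67565857e-02, -4.30517241e-05]), 'ee_pos': array([ 274.02456835, -561.69942656,  222.69274482]), 'orientation': array([3.06105598e+00, 7.06764726e-01, 1.04044625e-07]), 'ft_force': array([ 0.29310862,  0.02914406, -0.39703859]), 'moment': array([-0.00760739, -0.0190531 ,  0.03510683]), 'grasp_force': 0.0, 'width': 87.80689063468631} 18.700000000000003
```

View pics/top0.png

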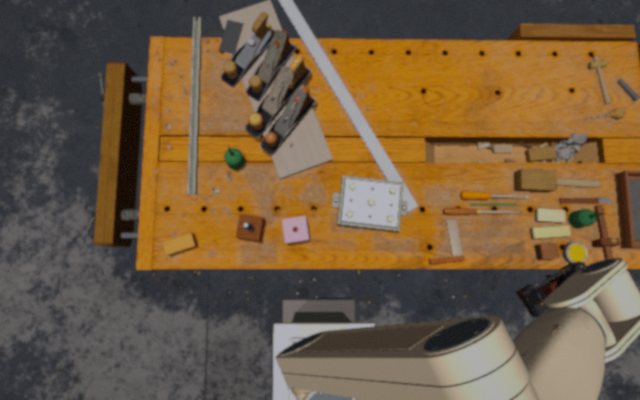

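View pics/scene0.png

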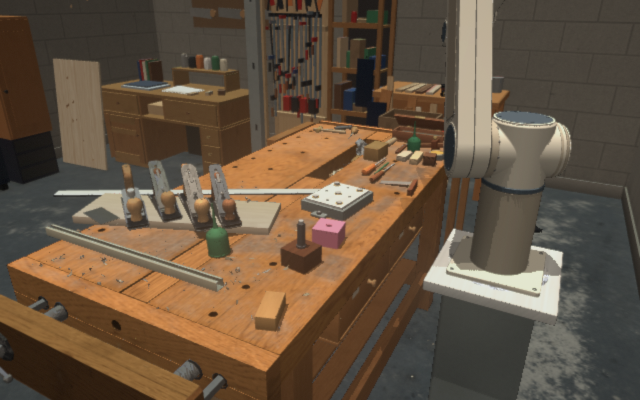

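The top view shows the dark stand at (250,229) with the punch in it. The pink look-alike is at (296,230), and the fixture is at (371,203), slightly rotated. In the scene view the dark stand is at (301,257) and the pink one at (329,232). I choose the dark one, and I'll check it in close crops.

```bash
python3 - <<'E'
from h import *
a=cv2.imread('pics/top0.png');s=cv2.imread('pics/scene0.png')
r=lambda im,x0,y0,w,h,f:cv2.resize(im[y0:y0+h,x0:x0+w],None,fx=f,fy=f,interpolation=cv2.INTER_CUBIC)
A=np.hstack([r(a,325,168,90,70,4.4),r(a,230,205,90,70,4.4)])
B=np.hstack([r(s,292,178,90,52,4.4),r(s,270,212,90,66,4.4)[:228]])
B2=r(s,270,212,90,66,4.4)
pad=lambda im,h:cv2.copyMakeBorder(im,0,h-im.shape[0],0,0,cv2.BORDER_CONSTANT)
B=np.hstack([pad(r(s,292,178,90,66,4.4),290),pad(B2,290)])
cv2.imwrite('pics/crop.png',np.vstack([A,B])[:600,:800])
E
```

```text
Traceback (most recent call last):
ValueError: all the input array dimensions except for the concatenation axis must match exactly, but along dimension 0, the array at index 0 has size 229 and the array at index 1 has size 228
```

```bash
python3 - <<'E'
from h import *
a=cv2.imread('pics/top0.png');s=cv2.imread('pics/scene0.png')
r=lambda im,x0,y0:cv2.resize(im[y0:y0+66,x0:x0+90],(396,290),interpolation=cv2.INTER_CUBIC)
cv2.imwrite('pics/crop.png',np.vstack([np.hstack([r(a,325,171),r(a,230,205)]),np.hstack([r(s,292,172),r(s,270,212)])]))
E
```

```text
(no output)
```

View pics/crop.png

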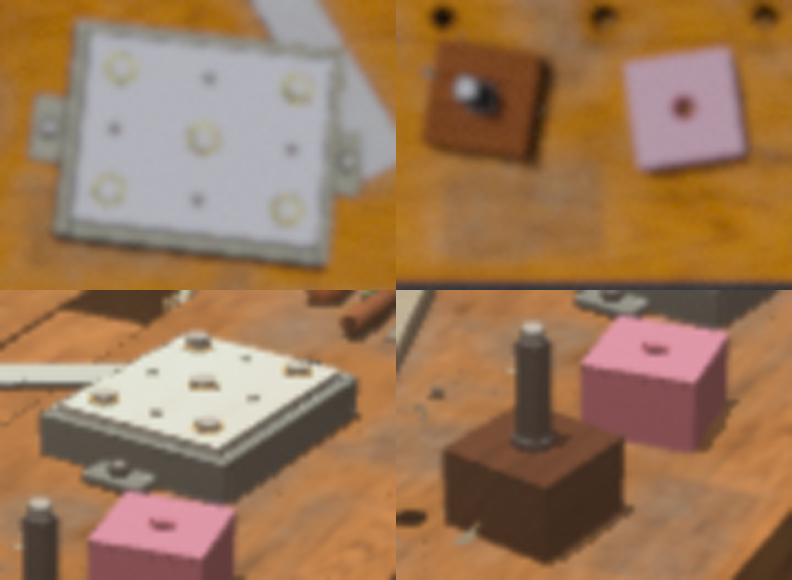

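The crop confirms it: the dark stand holds the punch and the pink one is empty. All five buttons show in both views.

```bash
cat > m.py <<'E'
from h import *
from scipy.optimize import least_squares
t=lambda x,y,o:np.array([x/4.4+o[0],y/4.394+o[1]])
ft=(325,171);st=(230,205);fs=(292,172);ss=(270,212)
# buttons order: image TL, TR, C, BL, BR in top ; z ~ 52
B=[t(x,y,ft) for x,y in((120,68),(297,88),(204,137),(108,190),(288,209))]
W=np.array([ray('top',b,52)[:2] for b in B]);print('buttons',W.round(1).tolist())
# fixture model: spot4 far left=TL, spot5 far right=TR, 1, 2 near left=BL, 3 near right=BR
M=np.array([(45,65),(45,-65),(0,0),(-45,65),(-45,-65)])
f=lambda p:((M@np.array([[np.cos(p[2]),np.sin(p[2])],[-np.sin(p[2]),np.cos(p[2])]])+p[:2])-W).ravel()
s=least_squares(f,[W[2][0],W[2][1],0]);print('fix',s.x,s.fun.round(1))
# scene buttons: spot order approx
S=[t(x,y-290,fs) for x,y in((198,342),(297,371),(203,382),(104,398),(207,425))]
for z in(52,):print('scene', [ray('scene',b,z)[:2].round(1).tolist() for b in S])
print('stand top corners',[ray('top',t(x-396,y,st),50)[:2].round(1).tolist() for x,y in((440,40),(548,56),(536,160),(424,143))])
print('punch top: top',ray('top',t(467-396,90,st),125),'scene',ray('scene',t(532-396,326-290,ss),125), 'scene base',ray('scene',t(532-396,437-290,ss),53))
E
python3 m.py
```

```text
buttons [[577.2, -91.2], [562.8, -219.3], [526.8, -151.1], [488.3, -81.4], [474.8, -210.4]]
fix [ 5.25972832e+02 -1.50654396e+02 -1.07030987e-01] [ 0.5  0.3  1.  -0.8 -0.8  0.4 -0.1  0.2 -0.5 -0.1]
scene [[554.1, -197.4], [463.4, -179.0], [516.0, -125.9], [565.9, -64.3], [479.6, -55.8]]
stand top corners [[488.5, 262.7], [477.1, 185.7], [403.1, 192.9], [415.1, 272.1]]
punch top: top [446.00699371 231.98268011 125.        ] scene [447.06410268 238.54162035 125.        ] scene base [448.26623667 237.60072308  53.        ]
```

```bash
python3 - <<'E'
from h import *
s=cv2.imread('pics/scene0.png').astype(int).mean(2)
for y0 in(226,230,234,238,241):print(y0,s[y0:y0+3,292:310].mean(0).round().astype(int))
for d in(0,8,11.3):
  print([proj('scene',(446+d*np.cos(a),234+d*np.sin(a),85)).round(1).tolist() for a in(np.radians(30),np.radians(210))])
print(proj('scene',(446,234,55)),proj('scene',(446,234,117)),proj('scene',(446,234,125)))
for p in((526,-150.6,50),(446,232,50)):print(proj('scene',p),proj('top',p))
a=cv2.imread('pics/top0.png');print(a[220:234,240:256].mean(2).round().astype(int))
E
```

```text
226 [129 129 128 127 119  81  63  62  61  59  57  55  61  95 117 119 117 114]
230 [130 129 127 132 129  85  63  61  61  59  57  55  61  96 120 125 125 124]
234 [125 127 127 126 120  81  62  61  60  58  55  55  60  97 121 125 125 125]
238 [118 113 107 103  92  69  60  59  59  58  55  54  58  82 103 110 114 116]
241 [87 85 84 84 82 66 60 59 59 58 55 54 55 68 80 83 84 85]
[[302.3, 233.9], [302.3, 233.9]]
[[299.1, 233.9], [305.5, 233.8]]
[[297.8, 233.9], [306.8, 233.8]]
[302.37583935 244.36371852] [302.20594979 222.47281166] [302.18350828 219.58113887]
[338.58207089 190.42910136] [371.12859268 202.52501445]
[302.77411276 245.75403258] [249.52624664 227.63515597]
[[ 76  76  76  74  77  76  76  76  75  74  73  75  74  72  73  73]
 [ 73  71  69  75  82  87  83  79  75  75  74  73  73  74  73  74]
 [ 72  69  73  86 104 114 110  97  81  73  69  66  71  73  72  74]
 [ 73  74  81 103 131 147 143 122  91  70  64  65  67  64  69  68]
 [ 73  77  89 115 149 164 163 137  97  64  55  60  60  63  66  72]
 [ 76  78  90 120 151 167 164 139  93  52  38  47  54  63  66  71]
 [ 77  79  88 112 137 150 145 121  81  43  29  36  43  55  64  70]
 [ 73  77  82  96 107 112 105  84  58  35  27  36  39  47  59  69]
 [ 69  69  71  77  81  78  68  54  41  32  29  40  38  44  50  66]
 [ 69  71  71  72  71  71  68  59  47  44  38  44  45  43  54  64]
 [ 73  71  71  72  74  75  75  66  58  53  49  46  44  47  59  67]
 [ 73  71  72  75  72  74  73  70  65  60  55  49  49  51  62  70]
 [ 69  72  71  72  72  74  71  71  68  66  62  58  56  60  65  70]
 [ 71  70  72  71  74  70  70  71  74  71  67  67  65  66  68  71]]
```

```bash
cat > rel.py <<'E'
# usage: rel.py x y z [yaw_deg of tool y] -> shift & turn in tool axes
import sys;from h import *
from scipy.spatial.transform import Rotation as R
def rel(x,y,z,yaw=None):
    o=ctrl.get_obs();r=R.from_rotvec(o['orientation']);m=r.as_matrix()
    w=None
    if yaw is not None:
        a=np.radians(yaw);Y=[np.cos(a),np.sin(a),0];Z=[0,0,-1];X=np.cross(Y,Z)
        w=(r.inv()*R.from_matrix(np.c_[X,Y,Z])).as_rotvec().round(3)
    print('t',o['t'],'pos',o['ee_pos'].round(2),'shift',(m.T@(np.array([x,y,z])-o['ee_pos'])).round(2),'turn',w,'F',o['ft_force'].round(2),'w',o['width'].round(1),'g',o['grasp_force'],'yawY',np.degrees(np.arctan2(m[1,1],m[0,1])).round(1),'tilt',m[:,2].round(3))
if __name__=='__main__': rel(*map(float,sys.argv[1:]))
E
python3 -m creep '[{"translation":[60,-76,0],"angular":[0,0,-0.16],"jaw":1},{"translation":[120,-152,0],"angular":[0,0,-0.32],"jaw":1},{"translation":[180,-228,0],"angular":[0,0,-0.48],"jaw":1},{"translation":[240,-304,0],"angular":[0,0,-0.64],"jaw":1},{"translation":[300,-380,0],"angular":[0,0,-0.8],"jaw":1},{"translation":[360,-456,0],"angular":[0,0,-0.96],"jaw":1},{"translation":[420,-532,0],"angular":[0,0,-1.12],"jaw":1},{"translation":[503,-639,0],"angular":[0,0,-1.29],"jaw":1}]'; python3 rel.py 446 233 165 10
```

```text
t: 1.7
ee_pos: [380.6, -71.3, 223.2]
orientation: [2.014, 2.409, 0.001]
ft_force: [1.5, -0.6, 0.0]
width: 87.8
grasp_force: 0.0Traceback (most recent call last):
  File "rel.py", line 11, in <module>
    if __name__=='__main__': rel(*map(float,sys.argv[1:]))
                             ~~~^^^^^^^^^^^^^^^^^^^^^^^^^^
  File "rel.py", line 10, in rel
    print('t',o['t'],'pos',o['ee_pos'].round(2),'shift',(m.T@(np.array([x,y,z])-o['ee_pos'])).round(2),'turn',w,'F',o['ft_force'].round(2),'w',o['width'].round(1),'g',o['grasp_force'],'yawY',np.degrees(np.arctan2(m[1,1],m[0,1])).round(1),'tilt',m[:,2].round(3))
                                                                                                                                               ^^^^^^^^^^^^^^^^
AttributeError: 'float' object has no attribute 'round'
```

```bash
sed -i "s/o\['width'\].round(1)/round(o['width'],1)/" rel.py; python3 rel.py 446 233 165 10
```

```text
t 1.7 pos [380.61 -71.33 223.15] shift [287.98 118.16  58.16] turn [0.001 0.001 0.003] F [ 1.46 -0.57  0.04] w 87.8 g 0.0 yawY 10.2 tilt [ 0.001 -0.    -1.   ]
```

```bash
python3 -m creep '[{"translation":[48,20,10],"angular":[0,0,0],"jaw":1},{"translation":[96,40,20],"angular":[0,0,0],"jaw":1},{"translation":[144,59,30],"angular":[0,0,0],"jaw":1},{"translation":[192,79,40],"angular":[0,0,0],"jaw":1},{"translation":[240,98,50],"angular":[0,0,0],"jaw":1},{"translation":[288,118,58],"angular":[0,0,0],"jaw":1},{"translation":[288,118,58],"angular":[0,0,0],"jaw":1},{"translation":[288,118,58],"angular":[0,0,0],"jaw":1}]'; python3 rel.py 446 233 66 10
python3 - <<'E'
from h import *
s=shot('scene');t=shot('top')
r=lambda im,x0,y0:cv2.resize(im[y0:y0+75,x0:x0+80],(400,375),interpolation=cv2.INTER_CUBIC)
cv2.imwrite('pics/hover.png',np.hstack([r(s,262,195),r(t,210,185)])[:,:,::-1])
E
```

```text
t: 2.7
ee_pos: [446.4, 230.6, 164.5]
orientation: [-2.02, -2.406, 0.002]
ft_force: [-0.6, 0.1, -0.5]
width: 87.8
grasp_force: 0.0
t 2.7 pos [446.4  230.58 164.49] shift [ 2.5   0.11 98.49] turn [-0.001  0.    -0.001] F [-0.65  0.11 -0.48] w 87.8 g 0.0 yawY 10.0 tilt [-0.001 -0.001 -1.   ]
```

View pics/hover.png

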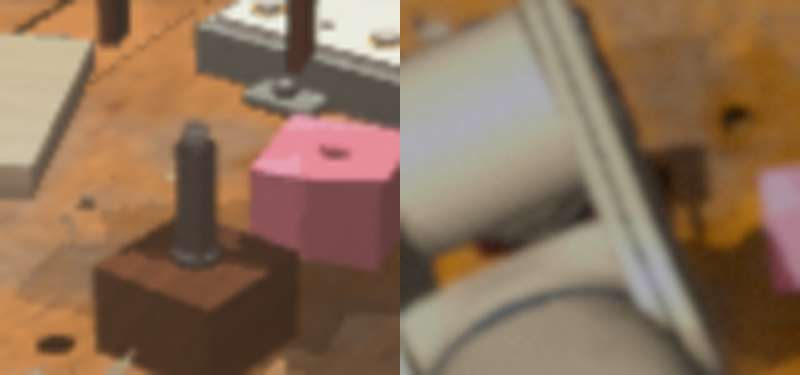

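The fingers straddle the punch in the scene view: tips at about (284,203) and (322,208), with the punch at (301,222). I'll descend and close.

```bash
python3 -m creep '[{"translation":[2,0,25],"angular":[0,0,0],"jaw":1},{"translation":[2,0,50],"angular":[0,0,0],"jaw":1},{"translation":[2,0,75],"angular":[0,0,0],"jaw":1},{"translation":[2,0,98],"angular":[0,0,0],"jaw":1},{"translation":[2,0,98],"angular":[0,0,0],"jaw":1},{"translation":[2,0,98],"angular":[0,0,0],"jaw":0.5},{"translation":[2,0,98],"angular":[0,0,0],"jaw":0.3},{"translation":[2,0,98],"angular":[0,0,0],"jaw":0.15}]'; python3 -m creep '[{"translation":[0,0,0],"angular":[0,0,0],"jaw":0.1},{"translation":[0,0,0],"angular":[0,0,0],"jaw":0.05},{"translation":[0,0,0],"angular":[0,0,0],"jaw":0},{"translation":[0,0,0],"angular":[0,0,0],"jaw":0},{"translation":[0,0,0],"angular":[0,0,0],"jaw":0},{"translation":[0,0,0],"angular":[0,0,0],"jaw":0},{"translation":[0,0,0],"angular":[0,0,0],"jaw":0},{"translation":[0,0,0],"angular":[0,0,0],"jaw":0}]'; python3 rel.py 446 233 66 10
```

```text
t: 3.8
ee_pos: [447.0, 233.0, 67.5]
orientation: [2.021, 2.405, 0.002]
ft_force: [-0.1, 0.8, 0.0]
width: 61.3
grasp_force: 0.0
t: 4.8
ee_pos: [447.3, 233.2, 66.9]
orientation: [2.021, 2.405, 0.002]
ft_force: [3.3, 3.7, 0.2]
width: 18.0
grasp_force: 30.0
t 4.8 pos [447.3  233.24  66.93] shift [-0.02 -1.32  0.93] turn [ 0.002 -0.001 -0.002] F [3.28 3.68 0.24] w 18.0 g 30.000533759593964 yawY 9.9 tilt [ 0.001  0.001 -1.   ]
```

```bash
python3 -m creep '[{"translation":[0,0,0],"angular":[0,0,0],"jaw":0},{"translation":[0,0,-5],"angular":[0,0,0],"jaw":0},{"translation":[0,0,-15],"angular":[0,0,0],"jaw":0},{"translation":[0,0,-28],"angular":[0,0,0],"jaw":0},{"translation":[0,0,-42],"angular":[0,0,0],"jaw":0},{"translation":[0,0,-56],"angular":[0,0,0],"jaw":0},{"translation":[0,0,-70],"angular":[0,0,0],"jaw":0},{"translation":[0,0,-80],"angular":[0,0,0],"jaw":0}]';  python3 rel.py 446 233 66 10
python3 - <<'E'
from h import *
s=shot('scene');t=shot('top')
r=lambda im,x0,y0:cv2.resize(im[y0:y0+100,x0:x0+90],(540,600),interpolation=cv2.INTER_CUBIC)
cv2.imwrite('pics/lift.png',r(s,255,175)[:,:,::-1])
E
```

```text
t: 5.8
ee_pos: [446.1, 232.6, 147.3]
orientation: [-2.021, -2.405, 0.001]
ft_force: [0.1, -0.4, -2.1]
width: 18.3
grasp_force: 30.0
t 5.8 pos [446.08 232.64 147.33] shift [3.900e-01 5.000e-02 8.133e+01] turn [-0.001  0.    -0.002] F [ 0.09 -0.41 -2.07] w 18.3 g 29.998667277395725 yawY 9.9 tilt [-0.001 -0.    -1.   ]
```

View pics/lift.png

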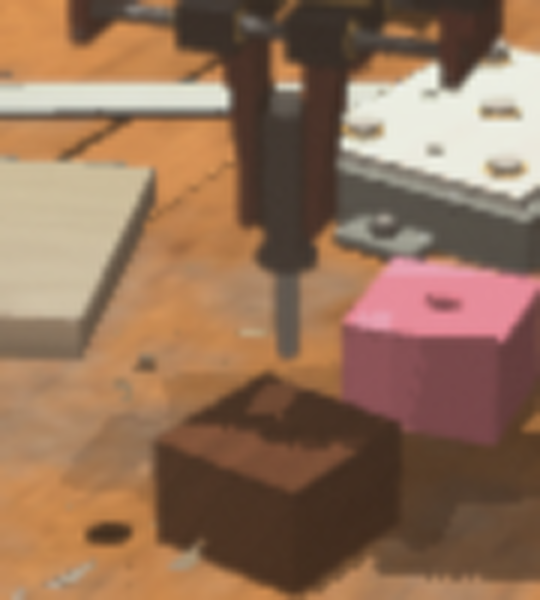

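The punch came out upright and central between the fingers. Its tip is at about (303,234) and clear of the stand. Next is spot 2.

```bash
python3 rel.py 488.2 -81.2 135 10
```

```text
t 5.9 pos [446.93 233.02 147.76] shift [-316.64  -13.44   12.61] turn [ 0.001 -0.    -0.002] F [ 0.24  0.16 -1.99] w 18.0 g 29.99889174476266 yawY 9.9 tilt [ 0.001  0.001 -1.   ]
```

```bash
python3 -m creep '[{"translation":[-45,-2,0],"angular":[0,0,0],"jaw":0},{"translation":[-98,-4,0],"angular":[0,0,0],"jaw":0},{"translation":[-151,-6,2],"angular":[0,0,0],"jaw":0},{"translation":[-204,-8,4],"angular":[0,0,0],"jaw":0},{"translation":[-257,-10,8],"angular":[0,0,0],"jaw":0},{"translation":[-300,-12,12],"angular":[0,0,0],"jaw":0},{"translation":[-316.5,-13.5,12.6],"angular":[0,0,0],"jaw":0},{"translation":[-316.5,-13.5,12.6],"angular":[0,0,0],"jaw":0}]'
python3 - <<'E'
from h import *
from rel import rel
s=shot('scene');t=shot('top')
rel(488.2,-81.2,120,10);
for k in range(4): ctrl.get_image('top'); o=ctrl.get_obs(); print(o['t'],o['ee_pos'].round(2),o['ft_force'].round(2))
r=lambda im,x0,y0:cv2.resize(im[y0:y0+75,x0:x0+80],(400,375),interpolation=cv2.INTER_CUBIC)
cv2.imwrite('pics/s2.png',np.hstack([r(s,300,140),r(t,230,195)])[:,:,::-1])
print(proj('scene',o['ee_pos']-[0,0,61.5]))
E
```

```text
t: 6.9
ee_pos: [487.4, -81.6, 133.8]
orientation: [-2.023, -2.402, 0.0]
ft_force: [0.0, 0.9, -0.9]
width: 18.2
grasp_force: 30.0
t 7.0 pos [487.35 -80.28 133.94] shift [-1.06  0.69 13.94] turn [-0.001 -0.001 -0.001] F [ 0.27  0.62 -0.99] w 17.7 g 29.998988695442677 yawY 9.9 tilt [-0.001  0.    -1.   ]
7.05 [487.42 -80.04 134.02] [ 0.83 -0.43 -1.66]
7.1 [487.53 -79.95 134.1 ] [ 0.71  0.36 -1.39]
7.15 [487.64 -80.01 134.15] [-0.07  0.11 -1.77]
7.2 [487.69 -80.12 134.16] [ 0.02  0.27 -1.84]
[340.18694389 193.41109587]
```

View pics/s2.png

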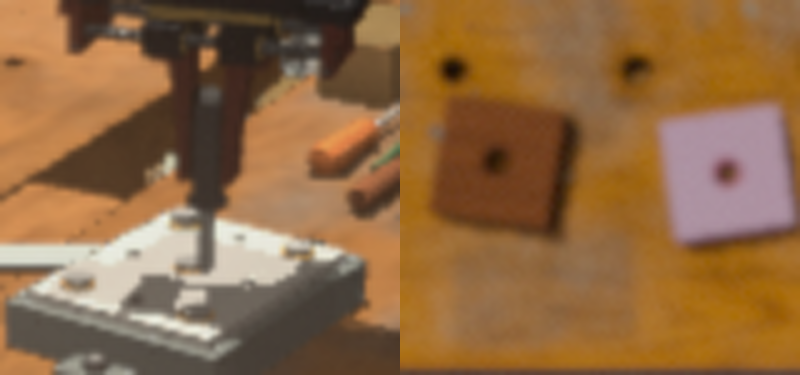

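```bash
python3 - <<'E'
from h import *
for z in(46,50,54,58):
  print(z,[proj('scene',(x,y,z)).round(1).tolist() for x,y in((577.7,-90.8),(563.8,-220),(526,-150.6),(488.2,-81.2),(474.3,-210.4))])
print('meas 4,5,1,2,3 from scene0 ',[(round(292+x/4.4,1),round(172+(y-290)/4.394,1)) for x,y in((104,397),(198,341),(203,381),(207,424),(297,370))])
print('hole',ray('top',(249.4,226.8),50))
s=cv2.imread('pics/scene0.png')
cv2.imwrite('pics/fix.png',cv2.resize(s[175:225,297:377],(800,500),interpolation=cv2.INTER_CUBIC))
E
```

```text
46 [[316.2, 194.8], [337.3, 182.9], [338.6, 191.6], [340.0, 201.1], [360.1, 188.4]]
50 [[316.2, 193.7], [337.3, 181.8], [338.6, 190.4], [340.0, 199.9], [360.2, 187.3]]
54 [[316.2, 192.5], [337.3, 180.7], [338.6, 189.3], [340.0, 198.8], [360.2, 186.2]]
58 [[316.3, 191.4], [337.3, 179.6], [338.6, 188.2], [340.1, 197.6], [360.3, 185.1]]
meas 4,5,1,2,3 from scene0  [(315.6, 196.4), (337.0, 183.6), (338.1, 192.7), (339.0, 202.5), (359.5, 190.2)]
hole [448.61330281 232.45146227  50.        ]
```

View pics/fix.png

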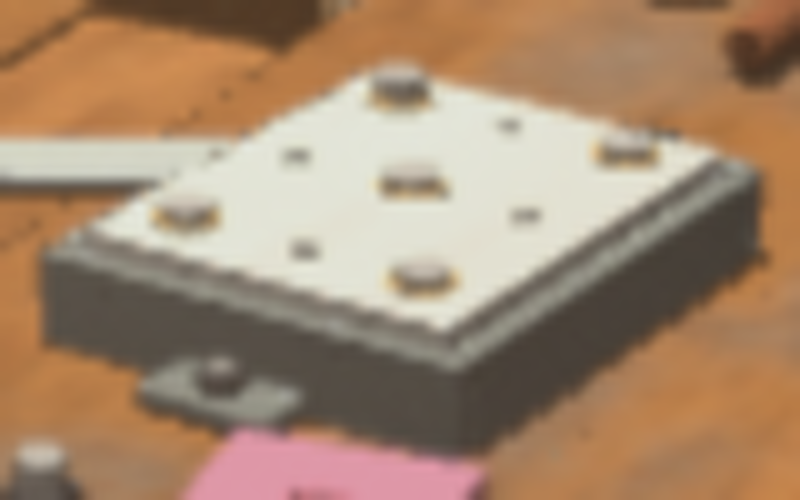

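In this view the button at spot 5 (400,85) shows a taller side wall than the others, so it is probably the proud one. Touching the buttons will confirm it. The level tops look low, about z 46–49. I'll touch spot 2 first.

```bash
cat > check.py <<'E'
# averages readings; exit 1 on contact (Fz risen above -0.6 N)
import sys;from h import *
P=[];F=[]
for k in range(3): ctrl.get_image('top');o=ctrl.get_obs();P.append(o['ee_pos']);F.append(o['ft_force'])
f=np.mean(F,0);print('t %.2f'%o['t'],np.mean(P,0).round(2),'F',f.round(2),'w %.1f'%o['width']);sys.exit(int(f[2]>-0.6))
E
python3 -m creep '[{"translation":[-1,0.5,4],"angular":[0,0,0],"jaw":0},{"translation":[-1,0.5,8],"angular":[0,0,0],"jaw":0},{"translation":[-1,0.5,12],"angular":[0,0,0],"jaw":0},{"translation":[-1,0.5,15],"angular":[0,0,0],"jaw":0},{"translation":[-1,0.5,17],"angular":[0,0,0],"jaw":0},{"translation":[-1,0.5,18],"angular":[0,0,0],"jaw":0},{"translation":[-1,0.5,18.5],"angular":[0,0,0],"jaw":0},{"translation":[-1,0.5,19],"angular":[0,0,0],"jaw":0}]' >/dev/null; python3 check.py && python3 -m creep '[{"translation":[0,0,0.4],"angular":[0,0,0],"jaw":0},{"translation":[0,0,0.8],"angular":[0,0,0],"jaw":0},{"translation":[0,0,1.2],"angular":[0,0,0],"jaw":0},{"translation":[0,0,1.5],"angular":[0,0,0],"jaw":0},{"translation":[0,0,1.5],"angular":[0,0,0],"jaw":0},{"translation":[0,0,1.5],"angular":[0,0,0],"jaw":0},{"translation":[0,0,1.5],"angular":[0,0,0],"jaw":0},{"translation":[0,0,1.5],"angular":[0,0,0],"jaw":0}]' >/dev/null; python3 check.py && python3 -m creep '[{"translation":[0,0,0.4],"angular":[0,0,0],"jaw":0},{"translation":[0,0,0.8],"angular":[0,0,0],"jaw":0},{"translation":[0,0,1],"angular":[0,0,0],"jaw":0},{"translation":[0,0,1],"angular":[0,0,0],"jaw":0},{"translation":[0,0,1],"angular":[0,0,0],"jaw":0},{"translation":[0,0,1],"angular":[0,0,0],"jaw":0},{"translation":[0,0,1],"angular":[0,0,0],"jaw":0},{"translation":[0,0,1],"angular":[0,0,0],"jaw":0}]' >/dev/null;  python3 check.py && python3 -m creep '[{"translation":[0,0,0.4],"angular":[0,0,0],"jaw":0},{"translation":[0,0,0.8],"angular":[0,0,0],"jaw":0},{"translation":[0,0,1],"angular":[0,0,0],"jaw":0},{"translation":[0,0,1],"angular":[0,0,0],"jaw":0},{"translation":[0,0,1],"angular":[0,0,0],"jaw":0},{"translation":[0,0,1],"angular":[0,0,0],"jaw":0},{"translation":[0,0,1],"angular":[0,0,0],"jaw":0},{"translation":[0,0,1],"angular":[0,0,0],"jaw":0}]' >/dev/null; python3 check.py
```

```text
t 8.35 [488.44 -82.15 115.11] F [ 0.12 -0.15 -2.03] w 18.1
t 9.50 [488.43 -82.15 113.59] F [ 0.27 -0.47 -1.92] w 17.7
t 10.65 [488.4  -82.15 112.58] F [-0.1  -0.19 -1.9 ] w 18.2
t 11.80 [488.42 -82.15 111.59] F [-0.23 -0.18 -1.96] w 17.7
```

```bash
python3 -m creep '[{"translation":[0,0,0.4],"angular":[0,0,0],"jaw":0},{"translation":[0,0,0.8],"angular":[0,0,0],"jaw":0},{"translation":[0,0,1],"angular":[0,0,0],"jaw":0},{"translation":[0,0,1],"angular":[0,0,0],"jaw":0},{"translation":[0,0,1],"angular":[0,0,0],"jaw":0},{"translation":[0,0,1],"angular":[0,0,0],"jaw":0},{"translation":[0,0,1],"angular":[0,0,0],"jaw":0},{"translation":[0,0,1],"angular":[0,0,0],"jaw":0}]' >/dev/null; python3 check.py && python3 -m creep '[{"translation":[0,0,0.4],"angular":[0,0,0],"jaw":0},{"translation":[0,0,0.8],"angular":[0,0,0],"jaw":0},{"translation":[0,0,1],"angular":[0,0,0],"jaw":0},{"translation":[0,0,1],"angular":[0,0,0],"jaw":0},{"translation":[0,0,1],"angular":[0,0,0],"jaw":0},{"translation":[0,0,1],"angular":[0,0,0],"jaw":0},{"translation":[0,0,1],"angular":[0,0,0],"jaw":0},{"translation":[0,0,1],"angular":[0,0,0],"jaw":0}]' >/dev/null;  python3 check.py && python3 -m creep '[{"translation":[0,0,0.4],"angular":[0,0,0],"jaw":0},{"translation":[0,0,0.8],"angular":[0,0,0],"jaw":0},{"translation":[0,0,1],"angular":[0,0,0],"jaw":0},{"translation":[0,0,1],"angular":[0,0,0],"jaw":0},{"translation":[0,0,1],"angular":[0,0,0],"jaw":0},{"translation":[0,0,1],"angular":[0,0,0],"jaw":0},{"translation":[0,0,1],"angular":[0,0,0],"jaw":0},{"translation":[0,0,1],"angular":[0,0,0],"jaw":0}]' >/dev/null; python3 check.py && python3 -m creep '[{"translation":[0,0,0.4],"angular":[0,0,0],"jaw":0},{"translation":[0,0,0.8],"angular":[0,0,0],"jaw":0},{"translation":[0,0,1],"angular":[0,0,0],"jaw":0},{"translation":[0,0,1],"angular":[0,0,0],"jaw":0},{"translation":[0,0,1],"angular":[0,0,0],"jaw":0},{"translation":[0,0,1],"angular":[0,0,0],"jaw":0},{"translation":[0,0,1],"angular":[0,0,0],"jaw":0},{"translation":[0,0,1],"angular":[0,0,0],"jaw":0}]' >/dev/null; python3 check.py
```

```text
t 12.95 [488.43 -82.15 110.59] F [-0.04 -0.06 -2.06] w 17.9
t 14.10 [488.43 -82.14 109.58] F [ 0.07 -0.28 -2.07] w 17.7
t 15.25 [488.42 -82.14 108.58] F [ 0.4  -0.1  -1.96] w 17.9
t 16.40 [488.62 -82.23 108.01] F [-2.06  0.17  4.9 ] w 18.2
```

Contact on spot 2 at TCP z 108.0, with about 6.9 N on the button, so its top is at about 46 mm and it is a level one. Next is spot 5.

```bash
python3 -m creep '[{"translation":[0,0,-7],"angular":[0,0,0],"jaw":0},{"translation":[0,0,-15],"angular":[0,0,0],"jaw":0},{"translation":[-40,14,-15],"angular":[0,0,0],"jaw":0},{"translation":[-90,30,-15],"angular":[0,0,0],"jaw":0},{"translation":[-135,46,-15],"angular":[0,0,0],"jaw":0},{"translation":[-149.7,50.6,-15],"angular":[0,0,0],"jaw":0},{"translation":[-149.7,50.6,-15],"angular":[0,0,0],"jaw":0},{"translation":[-149.7,50.6,-12],"angular":[0,0,0],"jaw":0}]' >/dev/null; python3 check.py && python3 -m creep '[{"translation":[0,0,1.5],"angular":[0,0,0],"jaw":0},{"translation":[0,0,3],"angular":[0,0,0],"jaw":0},{"translation":[0,0,4.5],"angular":[0,0,0],"jaw":0},{"translation":[0,0,5.5],"angular":[0,0,0],"jaw":0},{"translation":[0,0,6],"angular":[0,0,0],"jaw":0},{"translation":[0,0,6],"angular":[0,0,0],"jaw":0},{"translation":[0,0,6],"angular":[0,0,0],"jaw":0},{"translation":[0,0,6],"angular":[0,0,0],"jaw":0}]' >/dev/null;  python3 check.py && python3 -m creep '[{"translation":[0,0,0.3],"angular":[0,0,0],"jaw":0},{"translation":[0,0,0.6],"angular":[0,0,0],"jaw":0},{"translation":[0,0,0.7],"angular":[0,0,0],"jaw":0},{"translation":[0,0,0.7],"angular":[0,0,0],"jaw":0},{"translation":[0,0,0.7],"angular":[0,0,0],"jaw":0},{"translation":[0,0,0.7],"angular":[0,0,0],"jaw":0},{"translation":[0,0,0.7],"angular":[0,0,0],"jaw":0},{"translation":[0,0,0.7],"angular":[0,0,0],"jaw":0}]' >/dev/null; python3 check.py && python3 -m creep '[{"translation":[0,0,0.3],"angular":[0,0,0],"jaw":0},{"translation":[0,0,0.6],"angular":[0,0,0],"jaw":0},{"translation":[0,0,0.7],"angular":[0,0,0],"jaw":0},{"translation":[0,0,0.7],"angular":[0,0,0],"jaw":0},{"translation":[0,0,0.7],"angular":[0,0,0],"jaw":0},{"translation":[0,0,0.7],"angular":[0,0,0],"jaw":0},{"translation":[0,0,0.7],"angular":[0,0,0],"jaw":0},{"translation":[0,0,0.7],"angular":[0,0,0],"jaw":0}]' >/dev/null; python3 check.py
```

```text
t 17.55 [ 563.09 -219.53  119.16] F [-0.26  0.66 -1.82] w 18.2
t 18.70 [ 564.05 -220.92  113.62] F [-0.02 -0.11 -1.66] w 18.1
t 19.85 [ 564.04 -220.92  112.89] F [ 0.04  0.27 -1.69] w 17.8
t 21.00 [ 564.15 -220.96  112.32] F [-0.61  0.09  3.53] w 18.0
```

Spot 5 makes contact at 112.3, about 4.3 mm higher, so it is the proud one. I'll press it down gradually.

```bash
python3 -m creep '[{"translation":[0,0,0.4],"angular":[0,0,0],"jaw":0},{"translation":[0,0,0.8],"angular":[0,0,0],"jaw":0},{"translation":[0,0,1.2],"angular":[0,0,0],"jaw":0},{"translation":[0,0,1.6],"angular":[0,0,0],"jaw":0},{"translation":[0,0,2],"angular":[0,0,0],"jaw":0},{"translation":[0,0,2.4],"angular":[0,0,0],"jaw":0},{"translation":[0,0,2.8],"angular":[0,0,0],"jaw":0},{"translation":[0,0,2.8],"angular":[0,0,0],"jaw":0}]' ; python3 check.py
```

```text
t: 22.0
ee_pos: [564.2, -221.0, 109.8]
orientation: [2.021, 2.405, 0.0]
ft_force: [-1.6, 0.4, 6.4]
width: 18.0
grasp_force: 30.0
t 22.15 [ 564.24 -221.02  109.84] F [-0.96 -0.02  6.14] w 18.1
```

```bash
python3 -m creep '[{"translation":[0,0,0.3],"angular":[0,0,0],"jaw":0},{"translation":[0,0,0.6],"angular":[0,0,0],"jaw":0},{"translation":[0,0,0.9],"angular":[0,0,0],"jaw":0},{"translation":[0,0,1.2],"angular":[0,0,0],"jaw":0},{"translation":[0,0,1.4],"angular":[0,0,0],"jaw":0},{"translation":[0,0,1.6],"angular":[0,0,0],"jaw":0},{"translation":[0,0,1.7],"angular":[0,0,0],"jaw":0},{"translation":[0,0,1.7],"angular":[0,0,0],"jaw":0}]' >/dev/null; python3 check.py
python3 -m creep '[{"translation":[0,0,-1],"angular":[0,0,0],"jaw":0},{"translation":[0,0,-2],"angular":[0,0,0],"jaw":0},{"translation":[0,0,-2],"angular":[0,0,0],"jaw":0},{"translation":[0,0,-1],"angular":[0,0,0],"jaw":0},{"translation":[0,0,-0.6],"angular":[0,0,0],"jaw":0},{"translation":[0,0,-0.3],"angular":[0,0,0],"jaw":0},{"translation":[0,0,-0.1],"angular":[0,0,0],"jaw":0},{"translation":[0,0,-0.1],"angular":[0,0,0],"jaw":0}]' >/dev/null; python3 check.py
```

```text
t 23.30 [ 564.26 -221.03  108.16] F [-1.72  0.45  6.56] w 17.9
t 24.45 [ 564.12 -220.98  108.21] F [-1.5   0.18  4.9 ] w 17.7
```

```bash
python3 -m creep '[{"translation":[0,0,-6],"angular":[0,0,0],"jaw":0},{"translation":[0,0,-10],"angular":[0,0,0],"jaw":0},{"translation":[10,-35,-10],"angular":[0,0,0],"jaw":0},{"translation":[20,-70,-10],"angular":[0,0,0],"jaw":0},{"translation":[24.9,-86.4,-10],"angular":[0,0,0],"jaw":0},{"translation":[24.9,-86.4,-10],"angular":[0,0,0],"jaw":0},{"translation":[24.9,-86.4,-6],"angular":[0,0,0],"jaw":0},{"translation":[24.9,-86.4,-2.5],"angular":[0,0,0],"jaw":0}]' >/dev/null; python3 check.py && python3 -m creep '[{"translation":[0,0,0.6],"angular":[0,0,0],"jaw":0},{"translation":[0,0,1.2],"angular":[0,0,0],"jaw":0},{"translation":[0,0,1.6],"angular":[0,0,0],"jaw":0},{"translation":[0,0,1.9],"angular":[0,0,0],"jaw":0},{"translation":[0,0,2.1],"angular":[0,0,0],"jaw":0},{"translation":[0,0,2.2],"angular":[0,0,0],"jaw":0},{"translation":[0,0,2.2],"angular":[0,0,0],"jaw":0},{"translation":[0,0,2.2],"angular":[0,0,0],"jaw":0}]' >/dev/null; python3 check.py && python3 -m creep '[{"translation":[0,0,0.1],"angular":[0,0,0],"jaw":0},{"translation":[0,0,0.2],"angular":[0,0,0],"jaw":0},{"translation":[0,0,0.2],"angular":[0,0,0],"jaw":0},{"translation":[0,0,0.2],"angular":[0,0,0],"jaw":0},{"translation":[0,0,0.2],"angular":[0,0,0],"jaw":0},{"translation":[0,0,0.2],"angular":[0,0,0],"jaw":0},{"translation":[0,0,0.2],"angular":[0,0,0],"jaw":0},{"translation":[0,0,0.2],"angular":[0,0,0],"jaw":0}]' >/dev/null; python3 check.py
```

```text
t 25.60 [ 475.09 -211.23  109.67] F [-0.04 -0.55 -1.67] w 17.9
t 26.75 [ 474.73 -211.3   108.21] F [-1.02  0.39  1.84] w 18.0
t 26.90 [ 474.73 -211.3   108.19] F [-0.22  0.57  1.96] w 18.1
```

```bash
python3 -m creep '[{"translation":[0,0,0.1],"angular":[0,0,0],"jaw":0},{"translation":[0,0,0.2],"angular":[0,0,0],"jaw":0},{"translation":[0,0,0.3],"angular":[0,0,0],"jaw":0},{"translation":[0,0,0.3],"angular":[0,0,0],"jaw":0},{"translation":[0,0,0.3],"angular":[0,0,0],"jaw":0},{"translation":[0,0,0.3],"angular":[0,0,0],"jaw":0},{"translation":[0,0,0.3],"angular":[0,0,0],"jaw":0},{"translation":[0,0,0.3],"angular":[0,0,0],"jaw":0}]' >/dev/null; python3 check.py
```

```text
t 28.05 [ 474.8  -211.33  108.03] F [-0.6   0.35  5.24] w 18.0
```

```bash
python3 -m creep '[{"translation":[0,0,-6],"angular":[0,0,0],"jaw":0},{"translation":[0,0,-10],"angular":[0,0,0],"jaw":0},{"translation":[-10,35,-10],"angular":[0,0,0],"jaw":0},{"translation":[-20,70,-10],"angular":[0,0,0],"jaw":0},{"translation":[-24.9,86.4,-10],"angular":[0,0,0],"jaw":0},{"translation":[-24.9,86.4,-10],"angular":[0,0,0],"jaw":0},{"translation":[-24.9,86.4,-6],"angular":[0,0,0],"jaw":0},{"translation":[-24.9,86.4,-2.5],"angular":[0,0,0],"jaw":0}]' >/dev/null; python3 check.py && python3 -m creep '[{"translation":[0,0,0.6],"angular":[0,0,0],"jaw":0},{"translation":[0,0,1.2],"angular":[0,0,0],"jaw":0},{"translation":[0,0,1.7],"angular":[0,0,0],"jaw":0},{"translation":[0,0,2.1],"angular":[0,0,0],"jaw":0},{"translation":[0,0,2.4],"angular":[0,0,0],"jaw":0},{"translation":[0,0,2.7],"angular":[0,0,0],"jaw":0},{"translation":[0,0,2.8],"angular":[0,0,0],"jaw":0},{"translation":[0,0,2.8],"angular":[0,0,0],"jaw":0}]' >/dev/null; python3 check.py;
python3 -m creep '[{"translation":[0,0,-1],"angular":[0,0,0],"jaw":0},{"translation":[0,0,-2],"angular":[0,0,0],"jaw":0},{"translation":[0,0,-2],"angular":[0,0,0],"jaw":0},{"translation":[0,0,-1],"angular":[0,0,0],"jaw":0},{"translation":[0,0,-0.6],"angular":[0,0,0],"jaw":0},{"translation":[0,0,-0.3],"angular":[0,0,0],"jaw":0},{"translation":[0,0,-0.1],"angular":[0,0,0],"jaw":0},{"translation":[0,0,-0.1],"angular":[0,0,0],"jaw":0}]' >/dev/null; python3 check.py
```

```text
t 29.20 [ 563.02 -220.72  109.72] F [-0.11  0.04 -2.05] w 18.1
t 30.35 [ 564.32 -221.08  108.18] F [-1.55  0.62  5.85] w 18.0
t 31.50 [ 564.22 -221.02  108.18] F [-2.21  0.08  5.7 ] w 17.9
```

```bash
python3 -m creep '[{"translation":[0,0,0.1],"angular":[0,0,0],"jaw":0},{"translation":[0,0,0.2],"angular":[0,0,0],"jaw":0},{"translation":[0,0,0.3],"angular":[0,0,0],"jaw":0},{"translation":[0,0,0.35],"angular":[0,0,0],"jaw":0},{"translation":[0,0,0.35],"angular":[0,0,0],"jaw":0},{"translation":[0,0,0.35],"angular":[0,0,0],"jaw":0},{"translation":[0,0,0.35],"angular":[0,0,0],"jaw":0},{"translation":[0,0,0.35],"angular":[0,0,0],"jaw":0}]' >/dev/null; python3 check.py
python3 -m creep '[{"translation":[0,0,-1],"angular":[0,0,0],"jaw":0},{"translation":[0,0,-2],"angular":[0,0,0],"jaw":0},{"translation":[0,0,-2],"angular":[0,0,0],"jaw":0},{"translation":[0,0,-1],"angular":[0,0,0],"jaw":0},{"translation":[0,0,-0.6],"angular":[0,0,0],"jaw":0},{"translation":[0,0,-0.3],"angular":[0,0,0],"jaw":0},{"translation":[0,0,-0.1],"angular":[0,0,0],"jaw":0},{"translation":[0,0,-0.1],"angular":[0,0,0],"jaw":0}]' >/dev/null; python3 check.py
```

```text
t 32.65 [ 564.25 -221.04  107.95] F [-1.81  0.42  6.75] w 18.2
t 33.80 [ 564.21 -221.02  107.94] F [-1.99  0.37  5.6 ] w 17.8
```

Spot 5 now reads 107.94 at the same load, against 108.01 and 108.03 on the two level buttons, so it is level within about 0.1 mm. I'll return the punch.

```bash
python3 -m creep '[{"translation":[0,0,-20],"angular":[0,0,0],"jaw":0},{"translation":[0,0,-40],"angular":[0,0,0],"jaw":0},{"translation":[45,-3.5,-40],"angular":[0,0,0],"jaw":0},{"translation":[100,-7.7,-40],"angular":[0,0,0],"jaw":0},{"translation":[155,-12,-40],"angular":[0,0,0],"jaw":0},{"translation":[210,-16.2,-40],"angular":[0,0,0],"jaw":0},{"translation":[265,-20.5,-40],"angular":[0,0,0],"jaw":0},{"translation":[315,-24.4,-40],"angular":[0,0,0],"jaw":0}]' >/dev/null;  python3 -m creep '[{"translation":[50,-4,0],"angular":[0,0,0],"jaw":0},{"translation":[100,-8,0],"angular":[0,0,0],"jaw":0},{"translation":[140,-11,0],"angular":[0,0,0],"jaw":0},{"translation":[153.2,-11.8,0],"angular":[0,0,0],"jaw":0},{"translation":[153.2,-11.8,10],"angular":[0,0,0],"jaw":0},{"translation":[153.2,-11.8,20],"angular":[0,0,0],"jaw":0},{"translation":[153.2,-11.8,27],"angular":[0,0,0],"jaw":0},{"translation":[153.2,-11.8,27],"angular":[0,0,0],"jaw":0}]' >/dev/null; python3 check.py
python3 - <<'E'
from h import *
from rel import rel
rel(448,234,66.9,10)
s=shot('scene')
cv2.imwrite('pics/ret.png',cv2.resize(s[200:275,260:345],(680,600),interpolation=cv2.INTER_CUBIC)[:,:,::-1])
print(proj('scene',(448.,233.5,50)))
E
```

```text
t 35.95 [447.9  233.58 120.14] F [-0.15  0.2  -2.08] w 17.9
t 35.95 pos [448.02 233.79 120.38] shift [2.100e-01 2.000e-02 5.348e+01] turn [ 0.     0.    -0.002] F [-0.64  0.3  -1.92] w 17.9 g 29.99889498576522 yawY 9.9 tilt [ 0.  0. -1.]
[301.80285275 245.82504018]
```

View pics/ret.png

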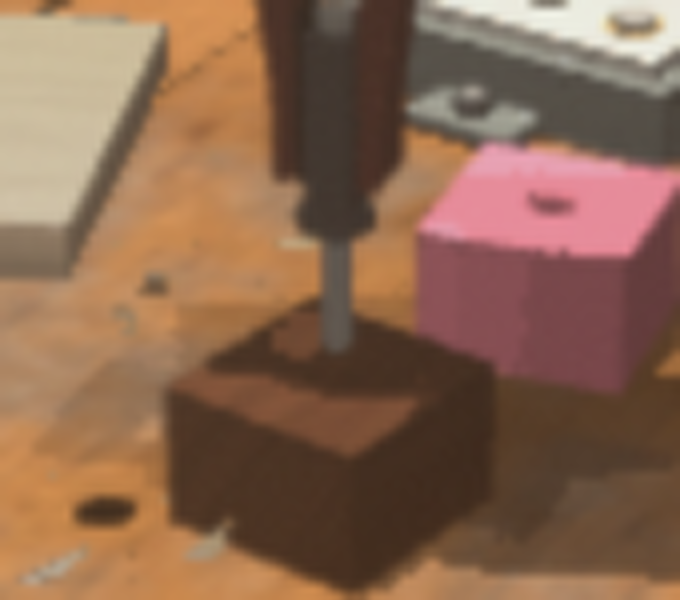

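The tip (338,350 in the crop) hangs over the stand-top centre (about 333,377) within 1–2 mm. I'll nudge slightly and lower with force checks.

```bash
python3 -m creep '[{"translation":[0.7,0.6,2],"angular":[0,0,0],"jaw":0},{"translation":[0.7,0.6,4],"angular":[0,0,0],"jaw":0},{"translation":[0.7,0.6,6],"angular":[0,0,0],"jaw":0},{"translation":[0.7,0.6,8],"angular":[0,0,0],"jaw":0},{"translation":[0.7,0.6,9],"angular":[0,0,0],"jaw":0},{"translation":[0.7,0.6,10],"angular":[0,0,0],"jaw":0},{"translation":[0.7,0.6,10.5],"angular":[0,0,0],"jaw":0},{"translation":[0.7,0.6,10.5],"angular":[0,0,0],"jaw":0}]' >/dev/null; python3 check.py && python3 -m creep '[{"translation":[0,0,0.6],"angular":[0,0,0],"jaw":0},{"translation":[0,0,1.2],"angular":[0,0,0],"jaw":0},{"translation":[0,0,2],"angular":[0,0,0],"jaw":0},{"translation":[0,0,3],"angular":[0,0,0],"jaw":0},{"translation":[0,0,4],"angular":[0,0,0],"jaw":0},{"translation":[0,0,5],"angular":[0,0,0],"jaw":0},{"translation":[0,0,6],"angular":[0,0,0],"jaw":0},{"translation":[0,0,6],"angular":[0,0,0],"jaw":0}]' >/dev/null; python3 check.py
```

```text
t 37.15 [448.28 234.89 109.88] F [-0.41  0.23 -1.68] w 18.1
t 38.30 [448.23 234.85 103.82] F [-0.1   0.4  -2.32] w 18.1
```

```bash
python3 -m creep '[{"translation":[0,0,5],"angular":[0,0,0],"jaw":0},{"translation":[0,0,10],"angular":[0,0,0],"jaw":0},{"translation":[0,0,16],"angular":[0,0,0],"jaw":0},{"translation":[0,0,22],"angular":[0,0,0],"jaw":0},{"translation":[0,0,28],"angular":[0,0,0],"jaw":0},{"translation":[0,0,33],"angular":[0,0,0],"jaw":0},{"translation":[0,0,35],"angular":[0,0,0],"jaw":0},{"translation":[0,0,35],"angular":[0,0,0],"jaw":0}]' >/dev/null; python3 check.py && python3 -m creep '[{"translation":[0,0,0.3],"angular":[0,0,0],"jaw":0},{"translation":[0,0,0.6],"angular":[0,0,0],"jaw":0},{"translation":[0,0,0.9],"angular":[0,0,0],"jaw":0},{"translation":[0,0,1.2],"angular":[0,0,0],"jaw":0},{"translation":[0,0,1.5],"angular":[0,0,0],"jaw":0},{"translation":[0,0,1.7],"angular":[0,0,0],"jaw":0},{"translation":[0,0,1.7],"angular":[0,0,0],"jaw":0},{"translation":[0,0,1.7],"angular":[0,0,0],"jaw":0}]' >/dev/null; python3 check.py
```

```text
t 39.45 [448.34 234.92  68.95] F [ 0.27  0.33 -0.9 ] w 17.6
t 40.60 [448.23 234.87  67.13] F [ 0.08  0.31 -2.15] w 18.2
```

```bash
python3 -m creep '[{"translation":[0,0,0.2],"angular":[0,0,0],"jaw":0},{"translation":[0,0,0.3],"angular":[0,0,0],"jaw":0},{"translation":[0,0,0.3],"angular":[0,0,0],"jaw":0.22},{"translation":[0,0,0.3],"angular":[0,0,0],"jaw":0.25},{"translation":[0,0,0.3],"angular":[0,0,0],"jaw":0.4},{"translation":[0,0,0.3],"angular":[0,0,0],"jaw":0.7},{"translation":[0,0,0.3],"angular":[0,0,0],"jaw":1},{"translation":[0,0,0.3],"angular":[0,0,0],"jaw":1}]'; python3 -m creep '[{"translation":[0,0,0],"angular":[0,0,0],"jaw":1},{"translation":[0,0,0],"angular":[0,0,0],"jaw":1},{"translation":[0,0,0],"angular":[0,0,0],"jaw":1},{"translation":[0,0,-20],"angular":[0,0,0],"jaw":1},{"translation":[0,0,-50],"angular":[0,0,0],"jaw":1},{"translation":[0,0,-90],"angular":[0,0,0],"jaw":1},{"translation":[0,0,-120],"angular":[0,0,0],"jaw":1},{"translation":[0,0,-120],"angular":[0,0,0],"jaw":1}]'
python3 - <<'E'
from h import *
s=shot('scene')
cv2.imwrite('pics/end.png',cv2.resize(s[175:275,255:385],(780,600),interpolation=cv2.INTER_CUBIC)[:,:,::-1])
E
```

```text
t: 41.6
ee_pos: [448.2, 234.9, 66.8]
orientation: [-2.021, -2.405, 0.0]
ft_force: [-0.5, -0.1, -0.9]
width: 58.3
grasp_force: 0.0
t: 42.6
ee_pos: [449.6, 235.6, 189.0]
orientation: [2.02, 2.404, 0.007]
ft_force: [-0.4, -0.7, 0.5]
width: 87.6
grasp_force: 0.0
```

View pics/end.png

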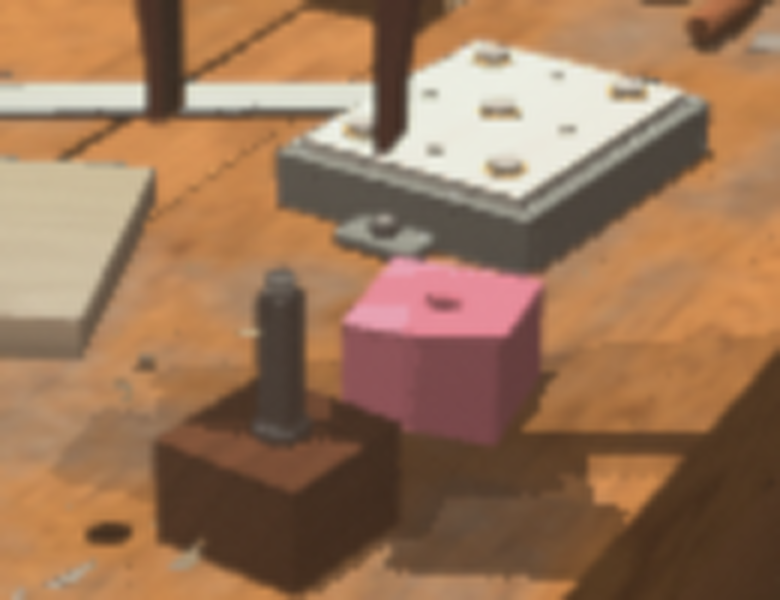

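The punch stands upright with its collar on the dark stand at (280,430), the button at spot 5 (492,57) now looks like the others, and the gripper is clear above.

```bash
python3 -c "
from workcell import ctrl
print(ctrl.close_job())"
```

```text
the job is handed in; nothing more can be done
None
```

The high button was the far-right one (spot 5): I pressed it down about 4.3 mm, level within about 0.1 mm of the two I felt for reference (spots 2 and 3; spots 1 and 4 not felt), put the punch back upright in the dark stand, let go and handed in at about 43 s.

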